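# Release and lower a ratcheted dish clamp

### The arm

A 6-joint arm with a two-finger parallel gripper is mounted at the origin on a cart in front of the work surface, level with it; the furniture and walls round the work are solid. World frame = base frame: x ahead of the robot, y to its left, z up, the work surface at z = 0. Lengths are in m, angles in rad, forces in N, time in s.
With the tool pointing down it reaches from about 0.275 to 0.825 m from the base axis. Payload 5.2 kg.
Tool frame: the origin (TCP) lies at the very end of the fingers, on their centre line; the grasp point (between the pads) lies 19 mm behind it; z points along the fingers, x is the direction in which the jaws open and shut, and the axes are right-handed (so a half turn about z gives the same grasp; the last joint's range is limited). The gripper opens to 93 mm and grips with 3 to 60 N. Pads are 15 mm wide; open, the fingers measure 128 mm over their backs; the gripper's body (75 mm by 188 mm) begins 65 mm behind the grasp point.
Start: joints at [-1.38, 0.259, 1.535, -0, 1.348, -0.203], TCP at [0.211, -0.508, 0.219] pointing down, gripper open.
Joint ranges: [-3.14, 3.14], [-0.91, 2.08], [0.19, 2.58], [-1.22, 4.36], [0.22, 2.71], [-3.12, 3.12]. Speed limits (rad/s): [2.57, 2.57, 3.14, 3.14, 3.14, 3.14].

### API

Orientations are given as a unit quaternion [w, x, y, z].
In Python, from cell import bot gives the robot as it stands. The module is installed in compiled form; this text tells all that it offers.
- The arm moves only by the tool carry_out, never from a script. Its argument "moves" is text: rows parted by semicolons, each of 7 numbers parted by spaces: the opening in per cent of the stroke, from 0 (shut) to 100 (fully open), then the shift along the tool's x, y, z in m, then the turn, a rotation vector about the tool's x, y, z in rad. A call has 1 to 20 rows; each row is the pose to reach, as a shift and turn from the pose commanded when the call began, along the tool's axes at that moment; what a row does not reach only later rows make up. A row lasts 1/8 s, in which the tool goes at most 62.5 mm and 10.7 degrees, less where a joint would pass 70% of its speed; a pose out of reach is approached as far as the arm can. A call with a gripper value outside its range is refused whole. The fingers move at their own pace and stop on an object; "force" is the grip in N (left out, the last holds). Time passes only in rows, so rows that repeat a pose let the fingers close. It gives the time, the measured TCP pose, the force and the opening at its end, in the units of the state.
- bot.get_obs(): the state, without advancing time (a new reading comes with each control period).
- bot.grab_frame(name): name is "side" or "top" or "wrist"; returns (picture, depth): 480x640x3 uint8, red, green, blue; 480x640 float32, m along the optical axis (not along the pixel's ray), 0 where there is no reading.
- bot.camera_params(name): a dict with "K" (3x3 intrinsics, pixels), "D" ([k1, k2, p1, p2, k3] as OpenCV has them; the pictures are not rectified), "cam_to_world" (4x4, takes a point from camera to world coordinates); the wrist camera has in their place "hand_eye" (4x4, takes a point from camera to tool coordinates, whose origin is the TCP and whose axes are the tool frame's). Camera axes: x right, y up, looking along -z (the intrinsics and any distortion apply to the point x, -y, -z); pixel columns grow to the right and rows downward; lengths in m; the calibration is good to about 2 mm. A picture is of the moment at which its call begins: read the wrist's pose just before it. camera_params takes no time and is no camera call.
- bot.sign_off(): hands the job in, once; it reports no verdict.
The state is a dict: "time_s": time; "joint_positions": joint angles; "joint_velocities": joint speeds; "tau": joint torques, N m; "position": TCP position; "orientation": TCP orientation; "force": force on the tool from outside, world axes, zero at the start; "ft_torque": the same for the moment, N m; "opening": opening from 0.0 (shut) to 1.0 (fully open).
Only numpy, scipy, OpenCV 4.12 (cv2) and the standard library are available. Lean on these libraries where they do the work, as an engineer would, in place of code of your own. Each camera call takes 0.05 s, during which the arm holds its last target.

### The job

Clamp the culture dish: first press the red tab of the ratchet pawl fully down so that its hook swings clear of the toothed wheel, then push the blue handle of the clamp arm all the way down, so that the black pad rests on the dish. Work only by pressing and pushing: leave the pawl pressed free, the dish in its nest, and all the other things where they stand.

Things in the scene. Friction and masses are not known exactly. Their poses are not given: they have to be found in the camera images.
- dish_clamp: Dish clamp fixed to the desk: grey base 90 x 290 x 12 mm, two aluminium posts at its far side (x +15 to +25 mm; up to z 120 mm at y 0, z 164 mm at y -85). Origin on the desk under the arm's hinge; z up; +y points along the lowered arm to the blue handle (roughly the robot's left), -y to the red tab. Pawl and arm swing in its y-z plane. Dish nest centred at y +105 mm.
- pawl (a joint): Pawl angle, rad: 0 = hook down between the teeth (arm cannot be lowered), 0.24 = tab fully pressed, at its stop. The hook is clear of the teeth from about 0.13. Stiff pivot, no spring (about 2.5 N at the tab): it stays where it is put.
- pawl_tab (a point): Centre of the top face of the red press tab (30 x 30 x 7 mm) at the end of the steel pawl bar, a see-saw along the clamp's y: pivot 60 mm to the clamp's +y of the tab, 18 mm below its top face. Engaged, the top face is level, 168 mm above the desk; at the stop it is 14 mm lower. Press it from above.
- clamp_arm (a joint): Arm angle, rad: 0 = level, fully lowered, at its stop, pad on the dish; positive = raised (starts at 0.67 to 0.79). With the pawl engaged it stops at a tooth at about 0.66; forcing it past fails. With the pawl free about 3 N down on the handle lowers it. Stiff hinge: it stays where it is left.
- lever_handle (a point): Centre of the top face of the blue handle (44 mm across, 50 mm along the arm, 16 mm thick). It swings about point lever_hinge, 185 mm out along the arm and 9 mm above its centre line; lowered, the face is level, 109 mm above the desk. The point's +y runs outward along the arm, its +z is normal to the face.
- lever_hinge (a point): Hinge axis of the arm, 100 mm above the desk, at the centre of the dark toothed wheel (110 mm across the teeth, 12 mm thick). The axis is the clamp's x.
- lever_pad (a point): Centre of the underside of the round black pad (40 mm across) that hangs 73 mm below the arm, 105 mm out from the hinge.
- clamped_dish: Closed petri dish with pink agar, 58 mm across and 15 mm high, loose in the clamp's nest of four short pins, on the 12 mm base plate. Origin at the centre of its underside.
- spare_dish: Bystander: petri dish with tan agar, 58 mm across, 15 mm high. Origin at the centre of its underside.
- blue_cap_bottle: Bystander: white bottle with a blue cap, 50 mm across, 115 mm high, origin at the centre of its underside.
- red_cap_bottle: Bystander: white bottle with a red cap, 40 mm across, 85 mm high, origin at the centre of its underside.
- tape_roll: Bystander: roll of brown tape lying flat, 96 mm across, 25 mm high, origin at the centre of its underside.
- desk_lamp: Fixed desk lamp, not to be struck. Its wide flat head hangs 0.53 to 0.65 m over the right part of the desk, from 0.50 to 0.68 m ahead of the robot and from 0.11 to 0.57 m to its right: wrist and forearm must come round in front of it. Origin at its base.
- marker: Bystander: white marker pen with a red cap, lying, 135 mm long, 17 mm thick, origin at its underside, midway along it.
Mind the look-alikes: they are no part of the job. What is shaped like the clamped_dish but green or turquoise is not meant.

How it is judged:
On the way, in this order (a step that is already met when the one before it is completed fails the run):
1. the pawl is pressed free while the arm is still raised (value of joint pawl above 0.19 rad and value of joint clamp_arm above 0.6 rad), for 0.2 s.
2. the arm is pushed down past the teeth onto the dish (value of joint clamp_arm below 0.04 rad and value of joint pawl above 0.15 rad), for 0.2 s.
At the end, for the whole second after the job is handed in: The arm is fully lowered (within 0.04 rad of its stop, about 7 mm at the handle) and at rest, the pawl is still pressed free (over 0.15 rad), and the dish lies in its nest (within 6 mm sideways and 4 mm in height) (all of step 2 and velocity of joint clamp_arm between -0.1 and 0.1 rad/s and linear speed of clamped_dish below 0.02 m/s and x of clamped_dish in the frame of dish_clamp between -0.006 and 0.006 m and y of clamped_dish in the frame of dish_clamp between 0.099 and 0.111 m and z of clamped_dish in the frame of dish_clamp between 0.008 and 0.016 m); the robot touches nothing.
It fails at once if the arm is forced past a tooth with the pawl engaged (value of joint clamp_arm below 0.58 rad and value of joint pawl below 0.1 rad).
It fails at once if the clamped dish is lifted or leaves its nest (not (x of clamped_dish in the frame of dish_clamp between -0.006 and 0.006 m and y of clamped_dish in the frame of dish_clamp between 0.099 and 0.111 m and z of clamped_dish in the frame of dish_clamp between 0.008 and 0.016 m)).
It fails at once if the robot grips or presses the clamped dish itself (contact force between the fingers and clamped_dish above 3 N).
It fails at once if a bystander (spare dish, either bottle, tape roll, marker) is lifted, carried or pushed away by over 30 mm (distance of any of spare_dish, blue_cap_bottle, red_cap_bottle, tape_roll, marker from where it was at the start of the episode above 0.03 m).
It also fails if it takes over 48 s, if anything falls off the work surface, if the arm or the gripper's body presses on something with over 40 N, if the wrist force passes 120 N, or if a joint passes its speed limit or range.

## Working session

There is one attempt and no reset: what is moved stays moved. The work goes in short steps, Python scripts to look and compute and a tool call to move; the robot and the scene stay as the last step left them, time stands still between calls to the robot, and variables do not carry over. Pictures are saved under pics/ and viewed, and the job is handed in when it is done.

Besides the shell and the picture viewer there is one more tool, called after "Emit:" as a command line: name --argument value ..., lists and objects as JSON in quotes. carry_out: Moves the arm, as the interface text tells. Its arguments: {"type":"object","properties":{"moves":{"type":"string"},"force":{"type":"number"}},"required":["moves"]}

```bash
mkdir -p pics
cat > h.py <<'E'
import numpy as np,cv2
from cell import bot
def save(n):
    im,d=bot.grab_frame(n); np.savez(f'pics/{n}.npz',im=im,d=d); return im,d
def w(name,u,v,d,ob=None):
    p=bot.camera_params(name);K=np.array(p['K']);D=np.array(p['D'])
    a=cv2.undistortPoints(np.array([[[u,v]]],float),K,D)[0,0]
    c=np.array([a[0]*d,-a[1]*d,-d,1])
    return (np.array(p['cam_to_world'])@c)[:3]
E
python3 - <<'E'
from h import *
for n in('side','top'):
    im,d=save(n); cv2.imwrite(f'pics/{n}0.png',im[:,:,::-1])
o=bot.get_obs();print(o)
E
```

```text
{'time_s': 0.1, 'joint_positions': array([-1.37980848e+00,  2.59243793e-01,  1.53597024e+00, -2.10242467e-05,
        1.34798907e+00, -2.02775536e-01]), 'joint_velocities': array([ 8.16834938e-04, -1.94091391e-03, -2.06448125e-03,  2.90252172e-05,
       -3.05820490e-04,  4.67175488e-04]), 'tau': array([ 1.24403236e-03, -4.38212943e+01, -2.84645963e+01,  7.19811721e-02,
        3.63373803e-02, -4.94937024e-05]), 'position': array([ 0.21094874, -0.50740765,  0.21791637]), 'orientation': array([-5.65517747e-04,  8.31766167e-01, -5.55125567e-01, -5.73302151e-04]), 'force': array([ 0.46232037,  0.42196063, -0.2319007 ]), 'ft_torque': array([ 0.02249078, -0.0129902 , -0.02997562]), 'opening': 1.0004013084863488}
```

View pics/side0.png

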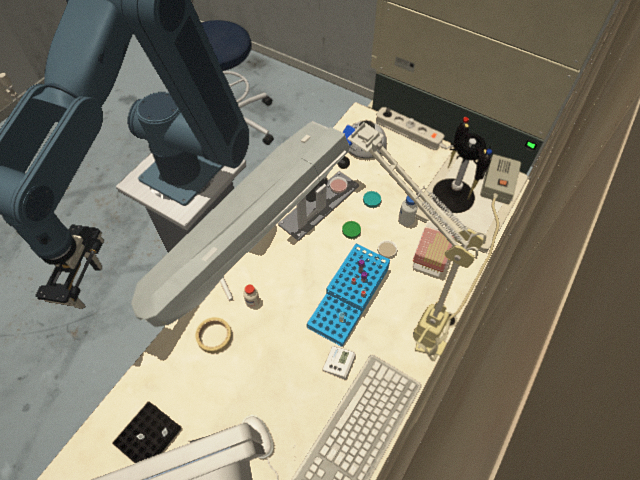

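View pics/top0.png

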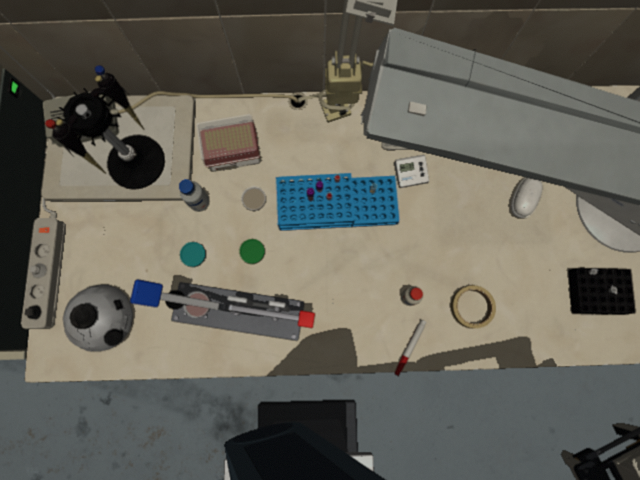

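The top view shows the clamp's blue handle at (147,292), the red tab at (306,320) and the pink dish at (197,304). Next to the handle there is a grey ball-shaped object at (98,316). The green and turquoise dishes are look-alikes and not part of the job. I'll zoom in and measure.

Run:
```python
from h import *
z=np.load('pics/top.npz');im,d=z['im'],z['d']
c=im[240:380,50:350];cv2.imwrite('pics/c1.png',cv2.resize(c[:,:,::-1],None,fx=2.6,fy=2.6,interpolation=cv2.INTER_CUBIC))
hsv=cv2.cvtColor(im,cv2.COLOR_RGB2HSV)
W=np.zeros((480,640,3))
for v in range(230,400):
  for u in range(40,360): W[v,u]=w('top',u,v,d[v,u])
np.save('pics/W.npy',W)
def blob(m,n,box):
    k=np.zeros_like(m);a,b,c_,e=box;k[c_:e,a:b]=m[c_:e,a:b]
    k=cv2.erode(k.astype(np.uint8),np.ones((3,3)))>0
    v,u=np.nonzero(k);P=W[v,u];print(n,len(u),u.mean(),v.mean(),'mean',P.mean(0),'min',P.min(0),'max',P.max(0))
    c0=P.mean(0);U,S,V=np.linalg.svd(P-c0);print('  normal',V[2],'ax',V[0],S/np.sqrt(len(u)))
H,S,V=hsv[...,0],hsv[...,1],hsv[...,2]
blob((H>105)&(H<128)&(S>150),'blue',(120,170,270,315))
blob(((H<8)|(H>172))&(S>150),'red',(290,320,305,335))
for n,(u,v) in dict(ball=(98,310),ball2=(85,313),base1=(290,330),base2=(180,318),dish=(190,298),spare=(254,199),wheel=(265,300)).items(): print(n,w('top',u,v,d[v,u]))
P=W[285:350,60:135].reshape(-1,3);print('ball max z',P[:,2].max())
```

```text
Traceback (most recent call last):
  File "h.py", line 6, in w
    p=bot.camera_params(name);K=np.array(p['K']);D=np.array(p['D'])
ValueError: time passes only in moves, steps and waits
```

View pics/c1.png

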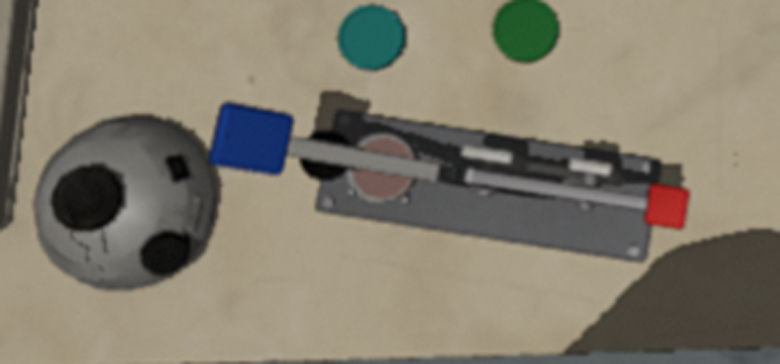

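The crop shows the blue handle, grey arm bar, black pad, pink dish and red tab. The grey ball stands beyond the handle. The script failed because it called camera_params too often, so I'll cache the calibration.

```bash
python3 - <<'E'
from cell import bot
import pickle
pickle.dump({n:bot.camera_params(n) for n in('top','side','wrist')},open('cal.pkl','wb'))
E
sed -i 's/p=bot.camera_params(name)/p=CAL[name]/; s/^from cell import bot/from cell import bot\nimport pickle\nCAL=pickle.load(open("cal.pkl","rb"))/' h.py
cat > m.py <<'E'
from h import *
z=np.load('pics/top.npz');im,d=z['im'],z['d']
hsv=cv2.cvtColor(im,cv2.COLOR_RGB2HSV)
p=CAL['top'];K=np.array(p['K']);D=np.array(p['D'])
vv,uu=np.mgrid[0:480,0:640]
a=cv2.undistortPoints(np.stack([uu,vv],-1).reshape(-1,1,2).astype(float),K,D).reshape(480,640,2)
X=np.stack([a[...,0]*d,-a[...,1]*d,-d,np.ones_like(d)],-1)
W=(X@np.array(p['cam_to_world']).T)[...,:3]
def blob(m,n,box):
    k=np.zeros_like(m);a,b,c_,e=box;k[c_:e,a:b]=m[c_:e,a:b]
    k=cv2.erode(k.astype(np.uint8),np.ones((3,3)))>0
    v,u=np.nonzero(k);P=W[v,u];print(n,len(u),u.mean(),v.mean(),'mean',P.mean(0),'min',P.min(0),'max',P.max(0))
    c0=P.mean(0);U,S,V=np.linalg.svd(P-c0,full_matrices=False);print('  normal',V[2],'ax',V[0],S/np.sqrt(len(u)))
H,S,V=hsv[...,0],hsv[...,1],hsv[...,2]
E
python3 - <<'E'
from m import *
np.set_printoptions(precision=4,suppress=True)
print(p['cam_to_world'],K)
blob((H>105)&(H<128)&(S>150),'blue',(120,170,270,315))
blob(((H<8)|(H>172))&(S>150),'red',(290,320,305,335))
for n,(u,v) in dict(base1=(290,330),base2=(180,318),dish=(190,298),spare=(254,199),desk=(230,340)).items(): print(n,W[v,u])
P=W[285:350,60:135].reshape(-1,3);i=P[:,2].argmax();print('ball max z',P[i]);Q=P[P[:,2]>.02];print(Q.min(0),Q.max(0))
# base long edge fit
m=(abs(W[...,2]-.012)<.004)&(S<90)&(V<130);m[:, :170]=0;m[:,315:]=0;m[:275]=0;m[345:]=0
v,u=np.nonzero(m);r=cv2.minAreaRect(W[v,u,:2].astype(np.float32));print(r,cv2.boxPoints(r))
E
```

```text
[[-0.0298  0.9814 -0.1898  0.4006]
 [-0.9996 -0.0289  0.0073 -0.0496]
 [ 0.0017  0.1899  0.9818  1.0077]
 [ 0.      0.      0.      1.    ]] [[441.7612   0.     319.003 ]
 [  0.     441.7612 251.2954]
 [  0.       0.       1.    ]]
blue 507 146.05719921104537 293.043392504931 mean [0.4848 0.2517 0.2302] min [ 0.4006 -0.0496  0.2106] max [0.5045 0.2734 1.0077]
  normal [ 0.9864 -0.1579  0.046 ] ax [-0.0995 -0.35    0.9314] [0.0648 0.012  0.0102]
red 167 305.7065868263473 318.7065868263473 mean [ 0.434  -0.0273  0.1784] min [ 0.4006 -0.0496  0.1642] max [ 0.4473 -0.0142  1.0077]
  normal [ 0.3451 -0.9385 -0.0113] ax [-0.0406 -0.027   0.9988] [0.0914 0.0071 0.0068]
base1 [0.417  0.0126 0.0121]
base2 [ 0.4006 -0.0496  1.0077]
dish [0.4795 0.191  0.1706]
spare [0.7216 0.0915 0.0151]
desk [0.399  0.1477 0.0018]
ball max z [ 0.4006 -0.0496  1.0077]
[ 0.3872 -0.0496  0.02  ] [0.5283 0.5025 1.0077]
((0.4625559151172638, 0.1290867030620575), (0.29003608226776123, 0.09002912044525146), 79.6085433959961) [[ 0.3921 -0.0054]
 [ 0.4807 -0.0217]
 [ 0.533   0.2636]
 [ 0.4444  0.2798]]
```

```bash
cat >> m.py <<'E'
np.set_printoptions(precision=4,suppress=True)
ok=d>0
E
python3 - <<'E'
from m import *
blob((H>105)&(H<128)&(S>150)&ok,'blue',(120,170,270,315))
R=((H<8)|(H>172))&(S>150)&ok&(W[...,2]>.13)
blob(R,'red',(290,320,305,335))
e=np.array([.1803,.9836]);n=np.array([.9836,-.1803]);c=np.array([.4626,.1291])
k=np.zeros_like(R);k[305:335,290:320]=R[305:335,290:320]
r=cv2.minAreaRect(W[k][:,:2].astype(np.float32));print(r)
k=((H>105)&(H<128)&(S>150)&ok);k[:, :120]=0;k[:,170:]=0;k[:270]=0;k[315:]=0
P=W[k];print('blue',[(P[:,:2]-c)@e@np.array(1) if 0 else 0]);
s=(P[:,:2]-c)@e;t=(P[:,:2]-c)@n;print(s.min(),s.max(),t.min(),t.max(),np.polyfit(s,P[:,2],1),t.mean(),s.mean(),P[:,2].mean())
# pink dish
Pk=W[(W[...,2]>.022)&(W[...,2]<.032)&ok];
Pk=Pk[(abs((Pk[:,:2]-c)@n)<.045)&(abs((Pk[:,:2]-c)@e)<.145)]
print('dish',len(Pk),cv2.minEnclosingCircle(Pk[:,:2].astype(np.float32)),(Pk[:,:2]-c).mean(0)@e)
# ball
B=W[285:350,60:135][ok[285:350,60:135]];Q=B[(B[:,2]>.02)&(B[:,2]<.3)];
i=Q[:,2].argmax();print('top',Q[i]);G=Q[Q[:,1]>.28];print(G.min(0),G.max(0))
# tall points on base (posts, wheel)
A=W[ok&(W[...,2]>.05)&(W[...,2]<.25)];A=A[(A[:,0]>.38)&(A[:,0]<.56)&(A[:,1]>-.07)&(A[:,1]<.3)]
s=(A[:,:2]-c)@e;t=(A[:,:2]-c)@n
for i in np.argsort(s)[::25]:print('%.3f %.3f %.3f'%(s[i],t[i],A[i,2]),end=' | ')
E
```

```text
blue 480 146.03541666666666 293.1 mean [0.4852 0.2535 0.2256] min [0.4664 0.2336 0.2106] max [0.5045 0.2734 0.2401]
  normal [-0.1226 -0.6007  0.79  ] ax [0.1274 0.7799 0.6128] [0.0126 0.0102 0.0014]
red 144 305.6458333333333 319.2083333333333 mean [ 0.4335 -0.0269  0.1683] min [ 0.4207 -0.0391  0.1642] max [ 0.4473 -0.0142  0.1712]
  normal [ 0.0241 -0.0067  0.9997] ax [-0.9219 -0.3869  0.0196] [0.007  0.0067 0.0014]
((0.4345961809158325, -0.027508480474352837), (0.02769811637699604, 0.028775252401828766), 78.99541473388672)
blue [0]
0.10744423914146815 0.1472306224711588 -0.019783625444856536 0.020019471691945834 [0.7488 0.1306] -4.340101989693442e-05 0.1265446014523642 0.22538810207552004
dish 370 ((0.46384328603744507, 0.13397695124149323), 0.11229555308818817) 0.08568258061984407
top [0.4794 0.2728 0.2389]
[0.3872 0.3637 0.02  ] [0.5283 0.5025 0.0953]
-0.175 -0.003 0.165 | -0.172 -0.007 0.167 | -0.169 -0.000 0.168 | -0.166 0.007 0.167 | -0.163 -0.011 0.169 | -0.160 -0.004 0.169 | -0.157 -0.010 0.170 | -0.154 -0.014 0.170 | -0.151 0.003 0.167 | -0.148 -0.002 0.169 | -0.145 -0.004
[... 1170 characters left out ...]
 | 0.106 -0.008 0.115 | 0.107 0.001 0.210 | 0.108 -0.001 0.206 | 0.109 0.004 0.211 | 0.110 -0.018 0.210 | 0.111 -0.016 0.213 | 0.112 0.005 0.214 | 0.113 0.010 0.214 | 0.114 0.017 0.216 | 0.115 0.019 0.214 | 0.116 -0.007 0.123 | 0.117 0.019 0.218 | 0.118 0.015 0.218 | 0.119 -0.020 0.218 | 0.120 -0.017 0.223 | 0.122 -0.013 0.220 | 0.123 0.012 0.223 | 0.124 0.004 0.226 | 0.125 -0.007 0.225 | 0.127 -0.000 0.226 | 0.128 0.005 0.225 | 0.130 -0.008 0.228 | 0.131 -0.005 0.231 | 0.132 -0.012 0.232 | 0.134 -0.005 0.233 | 0.135 -0.009 0.236 | 0.136 -0.000 0.233 | 0.138 0.004 0.237 | 0.139 0.017 0.232 | 0.140 0.016 0.237 | 0.142 0.013 0.235 | 0.144 -0.016 0.237 | 0.146 -0.008 0.237 | 0.149 0.019 0.231 |
```

Here is what the measurements give:

| Item | Measured | Check |
|---|---|---|
| Base rectangle | 290 x 90 mm | Matches the given size exactly |
| Tab | (.434, -.028, .168) | Height matches the given 168 mm |
| Handle | (.485, .2535, .2256) | Arm angle about 0.68, within the given range |
| Hinge | about (.460, .114) | Worked out from the base and the posts |
| Ball | 0.095 m high, beyond y = .364 | Clear of the path |

Next I'll work out the approach to above the tab in the tool frame.

```bash
cat > t.py <<'E'
import sys
from h import *
from scipy.spatial.transform import Rotation as R
np.set_printoptions(precision=4,suppress=True)
o=bot.get_obs();q=o['orientation'];r=R.from_quat([q[1],q[2],q[3],q[0]])
print('t',o['time_s'],'pos',o['position'],'F',o['force'],'op',o['opening'],'q',o['joint_positions'])
print(r.as_matrix())
hd=-.1813
t=np.column_stack([[np.cos(hd),np.sin(hd),0],[np.sin(hd),-np.cos(hd),0],[0,0,-1]])
print('turn',(r.inv()*R.from_matrix(t)).as_rotvec())
a=list(map(float,sys.argv[1:]))
for i in range(0,len(a),3): print('shift',r.inv().apply(np.array(a[i:i+3])-o['position']))
E
python3 t.py .434 -.028 .215
```

```text
t 0.1 pos [ 0.2109 -0.5074  0.2179] F [ 0.4623  0.422  -0.2319] op 1.0004013084863488 q [-1.3798  0.2592  1.536  -0.      1.348  -0.2028]
[[ 0.3837 -0.9235 -0.0003]
 [-0.9235 -0.3837  0.0016]
 [-0.0016 -0.0003 -1.    ]]
turn [-0.0011  0.0013 -0.9957]
shift [-0.3571 -0.3899  0.0036]
```

Emit:
carry_out --moves "0 -0.036 -0.039 0 0 0 -0.1; 0 -0.071 -0.078 0 0 0 -0.2; 0 -0.107 -0.117 0 0 0 -0.3; 0 -0.143 -0.156 0 0 0 -0.4; 0 -0.179 -0.195 0 0 0 -0.5; 0 -0.214 -0.234 0.001 0 0 -0.6; 0 -0.25 -0.273 0.002 0 0 -0.7; 0 -0.286 -0.312 0.002 0 0 -0.8; 0 -0.321 -0.351 0.003 0 0 -0.9; 0 -0.357 -0.39 0.003 0 0 -0.996; 0 -0.357 -0.39 0.003 0 0 -0.996; 0 -0.357 -0.39 0.003 0 0 -0.996; 0 -0.357 -0.39 0.003 0 0 -0.996" --force 20

```text
time_s: 1.72
position: [0.4338, -0.0298, 0.2155]
orientation: [0.0, 0.996, -0.092, -0.0]
force: [-0.4, -0.4, 0.0]
opening: 0.008
```

```bash
python3 t.py .434 -.028 .215 .434 -.028 .153
python3 - <<'E'
from h import *
for n in('top','wrist'):
    im,d=save(n); cv2.imwrite(f'pics/{n}1.png',im[:,:,::-1])
E
```

```text
t 1.725 pos [ 0.4338 -0.0298  0.2155] F [-0.446  -0.3875  0.0325] op 0.007874325757347736 q [-0.3258  0.0503  1.7942 -0.0004  1.2975 -0.1423]
[[ 0.9832 -0.1823 -0.0005]
 [-0.1823 -0.9832 -0.0002]
 [-0.0004  0.0003 -1.    ]]
turn [ 0.0003  0.0004 -0.0021]
shift [-0.0001 -0.0018  0.0005]
shift [-0.0001 -0.0018  0.0625]
```

View pics/wrist1.png

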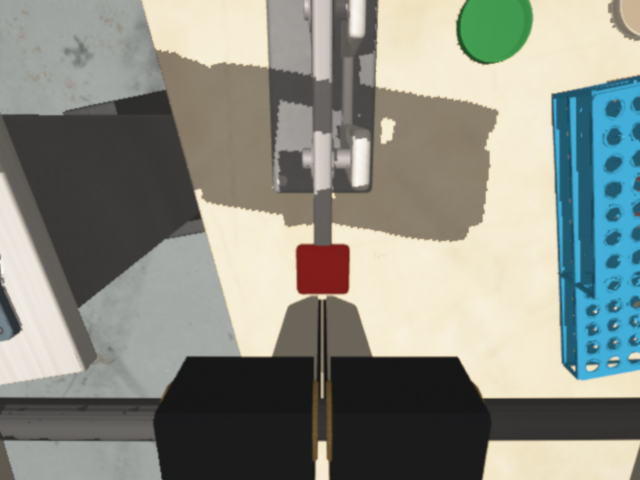

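View pics/top1.png

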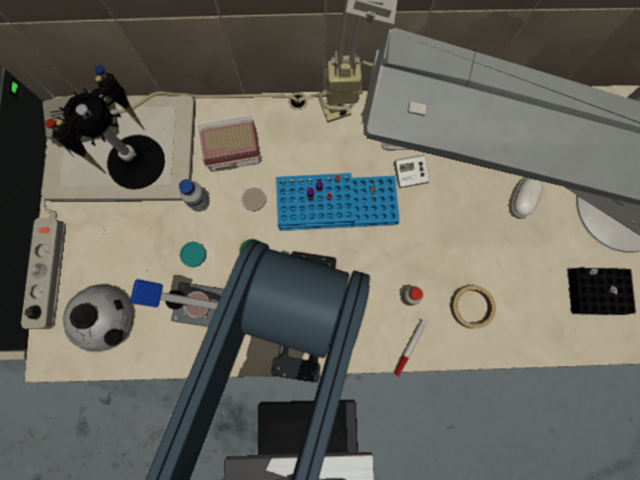

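The wrist view shows the red tab at (323,269), centred left-right under the fingers. I'll measure it through the hand-eye calibration as a second check before pressing.

Run:
```python
from h import *
z=np.load('pics/wrist.npz');im,d=z['im'],z['d'];p=CAL['wrist'];K=np.array(p['K']);D=np.array(p['D'])
for u,v in((323,269),(300,248),(346,290)):
    a=cv2.undistortPoints(np.array([[[u,v]]],float),K,D)[0,0];dd=d[v,u]
    print((np.array(p['hand_eye'])@[a[0]*dd,-a[1]*dd,-dd,1])[:3],dd)
```

```text
[-0.00052806 -0.00299418  0.04740668] 0.22883785
[-0.01304907 -0.0153475   0.04698328] 0.2246878
[0.01241729 0.00949505 0.04709002] 0.23232394
```

Both cameras agree to within about 1–2 mm: the tab is 47 mm below the tip. I'll press down to about 15 mm below first contact.

Emit:
carry_out --moves "0 0 -0.002 0.02 0 0 0; 0 0 -0.002 0.038 0 0 0; 0 0 -0.002 0.044 0 0 0; 0 0 -0.002 0.048 0 0 0; 0 0 -0.002 0.051 0 0 0; 0 0 -0.002 0.054 0 0 0; 0 0 -0.002 0.057 0 0 0; 0 0 -0.002 0.059 0 0 0; 0 0 -0.002 0.061 0 0 0; 0 0 -0.002 0.061 0 0 0; 0 0 -0.002 0.061 0 0 0"

```text
time_s: 3.2
position: [0.4353, -0.0271, 0.1556]
orientation: [0.0, 0.996, -0.09, 0.001]
force: [-2.1, -4.7, 9.7]
opening: 0.003
```

Emit:
carry_out --moves "0 0 0 0.001 0 0 0; 0 0 0 0.002 0 0 0; 0 0 0 0.003 0 0 0; 0 0 0 0.003 0 0 0; 0 0 0 0.003 0 0 0"

```text
time_s: 3.82
position: [0.4355, -0.0272, 0.1547]
orientation: [0.001, 0.996, -0.09, 0.002]
force: [-7.8, -3.7, 27.6]
opening: 0.002
```

Run:
```python
from h import *
p=bot.get_obs();print(p['position'],p['force'])
im,d=save('wrist'); cv2.imwrite('pics/wrist2.png',im[:,:,::-1])
```

```text
[ 0.43552255 -0.02720837  0.15466078] [-7.84122878 -3.73819387 27.61705997]
```

View pics/wrist2.png

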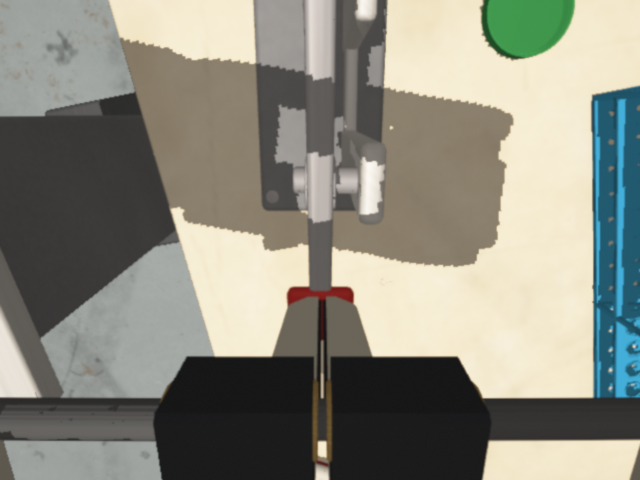

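The fingers are on the tab. The force jumped from 10 to 28 N over the last 1 mm, so it is at its stop. I'll lift off and measure the tab's tilt.

Emit:
carry_out --moves "0 0 0 -0.005 0 0 0; 0 0 0 -0.03 0 0 0; 0 0 0 -0.07 0 0 0; 0 0 0 -0.12 0 0 0; 0 0 0 -0.13 0 0 0; 0 0 0 -0.13 0 0 0"

```text
time_s: 4.62
position: [0.4345, -0.026, 0.2812]
orientation: [-0.0, 0.996, -0.09, -0.0]
force: [0.7, 0.2, -0.8]
opening: 0.003
```

```bash
python3 t.py .485 .2535 .27
python3 - <<'E'
from h import *
from scipy.spatial.transform import Rotation as R
np.set_printoptions(precision=4,suppress=True)
o=bot.get_obs();q=o['orientation'];r=R.from_quat([q[1],q[2],q[3],q[0]])
im,d=save('wrist'); cv2.imwrite('pics/wrist3.png',im[:,:,::-1])
p=CAL['wrist'];K=np.array(p['K']);D=np.array(p['D']);hsv=cv2.cvtColor(im,cv2.COLOR_RGB2HSV)
H,S=hsv[...,0],hsv[...,1];m=((H<8)|(H>172))&(S>150)&(d>0);m[:150]=0
m=cv2.erode(m.astype(np.uint8),np.ones((3,3)))>0
v,u=np.nonzero(m);a=cv2.undistortPoints(np.stack([u,v],-1).reshape(-1,1,2).astype(float),K,D)[:,0];dd=d[v,u]
P=np.stack([a[:,0]*dd,-a[:,1]*dd,-dd,np.ones_like(dd)],1)@np.array(p['hand_eye']).T
P=r.apply(P[:,:3])+o['position'];s=(P[:,:2]-[.4626,.1291])@[.1803,.9836]
print(len(u),P.mean(0),P.min(0),P.max(0),'slope',np.polyfit(s,P[:,2],1)[0])
E
```

```text
t 4.625 pos [ 0.4345 -0.026   0.2812] F [ 0.6584  0.2255 -0.7558] op 0.0031684204595111374 q [-0.318   0.0087  1.6756  0.0009  1.4578 -0.1375]
[[ 0.9837 -0.1797 -0.0002]
 [-0.1797 -0.9837  0.001 ]
 [-0.0003 -0.001  -1.    ]]
turn [-0.001   0.0003  0.0007]
shift [-0.0005 -0.284   0.0115]
1045 [ 0.4364 -0.0292  0.1533] [ 0.4191 -0.0855  0.0746] [ 0.7095 -0.0146  0.1581] slope 0.3225698575819857
```

View pics/wrist3.png

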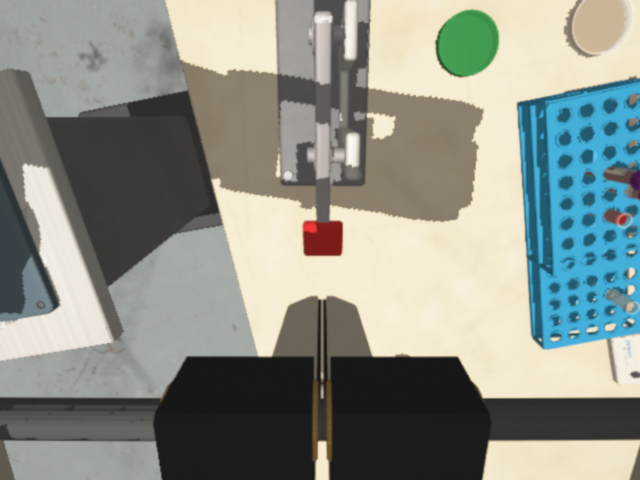

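The tab's top is now at z ≈ 0.1535, which is 14 mm lower and matches its stop. The pawl is free. Next is the handle.

Emit:
carry_out --moves "0 0 -0.04 0 0 0 0; 0 0 -0.08 0 0 0 0; 0 0 -0.12 0 0 0 0; 0 0 -0.16 0 0 0 0; 0 0 -0.2 0 0 0 0; 0 0 -0.24 0 0 0 0; 0 0 -0.27 0 0 0 0; 0 0 -0.284 0 0 0 0; 0 0 -0.284 0 0 0 0; 0 0 -0.284 0 0 0 0"

```text
time_s: 5.92
position: [0.4854, 0.2518, 0.2811]
orientation: [0.0, 0.996, -0.091, -0.001]
force: [-1.0, 0.5, 0.3]
opening: 0.002
```

```bash
python3 t.py .485 .2535 .27
python3 - <<'E'
from h import *
from scipy.spatial.transform import Rotation as R
np.set_printoptions(precision=4,suppress=True)
o=bot.get_obs();q=o['orientation'];r=R.from_quat([q[1],q[2],q[3],q[0]])
im,d=save('wrist'); cv2.imwrite('pics/wrist4.png',im[:,:,::-1])
p=CAL['wrist'];K=np.array(p['K']);D=np.array(p['D']);hsv=cv2.cvtColor(im,cv2.COLOR_RGB2HSV)
H,S=hsv[...,0],hsv[...,1];m=(H>105)&(H<128)&(S>150)&(d>0)&(d<.32)
m=cv2.erode(m.astype(np.uint8),np.ones((3,3)))>0
v,u=np.nonzero(m);a=cv2.undistortPoints(np.stack([u,v],-1).reshape(-1,1,2).astype(float),K,D)[:,0];dd=d[v,u]
P=np.stack([a[:,0]*dd,-a[:,1]*dd,-dd,np.ones_like(dd)],1)@np.array(p['hand_eye']).T
P=r.apply(P[:,:3])+o['position'];s=(P[:,:2]-[.4626,.1291])@[.1803,.9836]
t=(P[:,:2]-[.4626,.1291])@[.9836,-.1803];print(u.mean(),v.mean(),s.min(),s.max(),t.min(),t.max(),P[:,2].min(),P[:,2].max())
print(len(u),P.mean(0),'slope',np.polyfit(s,P[:,2],1)[0])
x=o['position'][:2]-[.4626,.1291];print('tcp s,t',x@[.1803,.9836],x@[.9836,-.1803])
for th in np.linspace(.7,-.0,15):
    sc=-.015+.185*np.cos(th)-.009*np.sin(th);zc=.1+.185*np.sin(th)+.009*np.cos(th)
    print('%.2f s %.4f z %.4f'%(th,sc,zc+.0075*np.tan(th)), 'shift y %.4f z %.4f'%(-(sc-x@[.1803,.9836]),o['position'][2]-zc-.0075*np.tan(th)))
E
```

```text
t 5.925 pos [0.4854 0.2518 0.2811] F [-1.0342  0.4764  0.3343] op 0.0023354144015057684 q [ 0.2747  0.2198  1.4338 -0.0004  1.4892  0.4564]
[[ 0.9835 -0.1806 -0.0011]
 [-0.1806 -0.9835 -0.0007]
 [-0.001   0.0009 -1.    ]]
turn [ 0.0009  0.001  -0.0003]
shift [-0.0007 -0.0016  0.0111]
322.1519897304236 255.26598202824132 0.10947636018936822 0.15097480753554662 -0.021005164161154215 0.019785522571604215 0.21182170308935688 0.23937365920961828
3895 [0.486  0.261  0.2296] slope 0.5497562687613374
tcp s,t 0.12478420806486647 0.00032412431185339816
0.70 s 0.1207 z 0.2324 shift y 0.0041 z 0.0487
0.65 s 0.1268 z 0.2248 shift y -0.0020 z 0.0563
0.60 s 0.1326 z 0.2170 shift y -0.0078 z 0.0641
0.55 s 0.1380 z 0.2090 shift y -0.0132 z 0.0722
0.50 s 0.1430 z 0.2007 shift y -0.0183 z 0.0804
0.45 s 0.1477 z 0.1922 shift y -0.0229 z 0.0889
0.40 s 0.1519 z 0.1835 shift y -0.0271 z 0.0976
0.35 s 0.1557 z 0.1746 shift y -0.0309 z 0.1065
0.30 s 0.1591 z 0.1656 shift y -0.0343 z 0.1155
0.25 s 0.1620 z 0.1564 shift y -0.0372 z 0.1247
0.20 s 0.1645 z 0.1471 shift y -0.0397 z 0.1340
0.15 s 0.1666 z 0.1377 shift y -0.0418 z 0.1434
0.10 s 0.1682 z 0.1282 shift y -0.0434 z 0.1529
0.05 s 0.1693 z 0.1186 shift y -0.0445 z 0.1625
-0.00 s 0.1700 z 0.1090 shift y -0.0452 z 0.1721
```

View pics/wrist4.png

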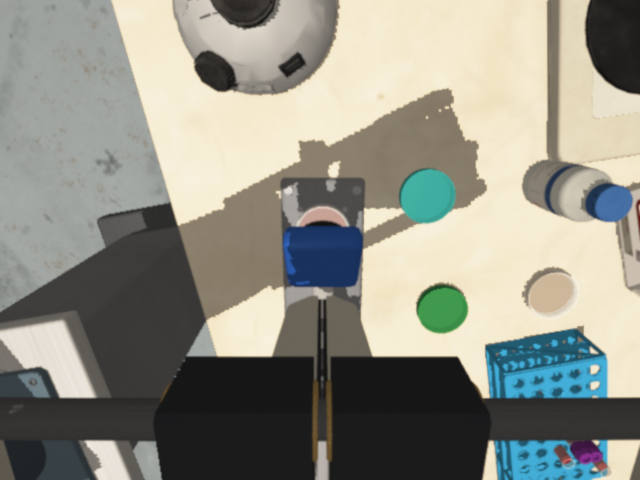

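The wrist view shows the blue handle at (323,256), centred under the tip, and the ball is well clear. I'll push along the arc and check halfway.

Emit:
carry_out --moves "0 0 0 0.025 0 0 0; 0 0 0 0.042 0 0 0; 0 0 0 0.049 0 0 0; 0 0 -0.002 0.056 0 0 0; 0 0 -0.008 0.064 0 0 0; 0 0 -0.013 0.072 0 0 0; 0 0 -0.018 0.08 0 0 0; 0 0 -0.023 0.089 0 0 0; 0 0 -0.027 0.098 0 0 0; 0 0 -0.031 0.106 0 0 0; 0 0 -0.034 0.115 0 0 0; 0 0 -0.034 0.115 0 0 0"

```text
time_s: 7.48
position: [0.491, 0.286, 0.1654]
orientation: [0.001, 0.996, -0.09, -0.001]
force: [-0.2, -0.1, -0.2]
opening: 0.004
```

Run:
```python
from h import *
p=bot.get_obs();print(p['position'],p['force'])
for n in ('wrist','top'):
  im,d=save(n); cv2.imwrite(f'pics/{n}5.png',im[:,:,::-1])
```

```text
[0.49098758 0.28603468 0.16538511] [-0.2367979  -0.09942558 -0.22648174]
```

View pics/wrist5.png

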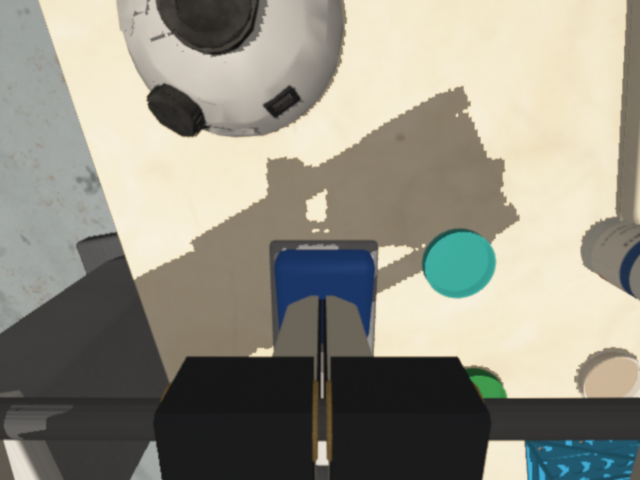

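The fingertips are on the blue handle and it has come down with them. I'll continue to the stop.

Emit:
carry_out --moves "0 0 -0.003 0.009 0 0 0; 0 0 -0.005 0.018 0 0 0; 0 0 -0.007 0.027 0 0 0; 0 0 -0.009 0.036 0 0 0; 0 0 -0.01 0.043 0 0 0; 0 0 -0.011 0.048 0 0 0; 0 0 -0.011 0.052 0 0 0; 0 0 -0.011 0.055 0 0 0; 0 0 -0.011 0.057 0 0 0; 0 0 -0.011 0.058 0 0 0; 0 0 -0.011 0.058 0 0 0"

```text
time_s: 8.95
position: [0.4939, 0.2972, 0.1096]
orientation: [-0.0, 0.996, -0.09, 0.0]
force: [-1.3, -0.1, 7.1]
opening: 0.005
```

Emit:
carry_out --moves "0 0 0 0.001 0 0 0; 0 0 0 0.002 0 0 0; 0 0 0 0.003 0 0 0; 0 0 0 0.003 0 0 0; 0 0 0 0.003 0 0 0"

```text
time_s: 9.57
position: [0.494, 0.2973, 0.1094]
orientation: [-0.001, 0.996, -0.09, 0.001]
force: [-6.8, -1.5, 25.0]
opening: 0.008
```

The force rose to 25 N with no further motion, so the arm is at its stop. I'll lift off, move clear and check.

Emit:
carry_out --moves "0 0 0 -0.004 0 0 0; 0 0 0 -0.03 0 0 0; 0 0 0 -0.08 0 0 0; 0 0 0 -0.13 0 0 0; 0 0 0 -0.17 0 0 0; 0 -0.04 0.03 -0.17 0 0 0; 0 -0.08 0.06 -0.17 0 0 0; 0 -0.1 0.08 -0.17 0 0 0; 0 -0.1 0.08 -0.17 0 0 0; 0 -0.1 0.08 -0.17 0 0 0"

```text
time_s: 10.82
position: [0.3817, 0.2365, 0.2756]
orientation: [-0.0, 0.996, -0.091, 0.0]
force: [0.4, 0.8, -0.1]
opening: 0.006
```

```bash
python3 - <<'E'
from h import *
p=bot.get_obs();print(p['position'],p['force'])
for n in ('wrist','top','side'):
  im,d=save(n); cv2.imwrite(f'pics/{n}6.png',im[:,:,::-1])
E
cat > b.py <<'E'
from m import *
blob((H>105)&(H<128)&(S>150)&ok,'blue',(90,180,260,330))
blob(((H<8)|(H>172))&(S>150)&ok&(W[...,2]>.13),'red',(290,320,300,340))
E
python3 b.py
```

```text
[0.38165473 0.23651777 0.27557236] [ 0.35094206  0.81919248 -0.1455795 ]
blue 118 150.83898305084745 291.3050847457627 mean [0.5012 0.2889 0.1098] min [0.475  0.2724 0.1052] max [0.5127 0.3134 0.114 ]
  normal [-0.0239  0.0263 -0.9994] ax [-0.4837 -0.8751 -0.0114] [0.0128 0.0053 0.0016]
red 153 307.01960784313724 319.19607843137254 mean [ 0.4341 -0.0292  0.154 ] min [ 0.421  -0.0407  0.1471] max [ 0.4478 -0.0175  0.1593]
  normal [-0.0107 -0.228   0.9736] ax [-0.9999 -0.0021 -0.0114] [0.007  0.0067 0.0015]
```

View pics/top6.png

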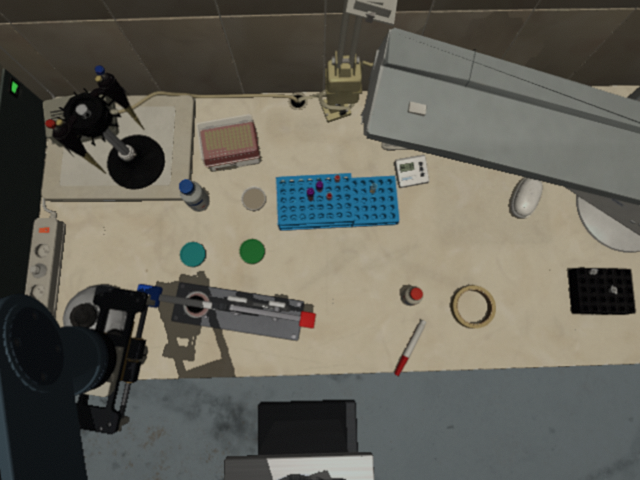

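View pics/wrist6.png

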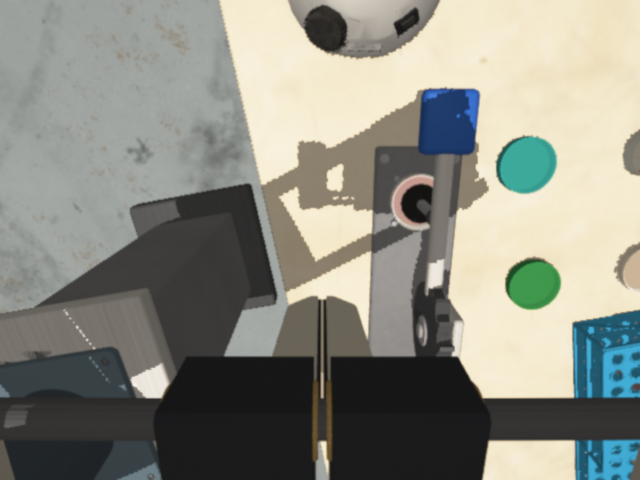

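The handle face is level at z = 0.110, and the tab is tilted about 0.23 rad at z = 0.154. The black pad sits on the pink dish, at (415,203) in the wrist view. The bystanders have not moved and the robot is clear of everything, so I'll hand in.

```bash
python3 -c "
from cell import bot
print(bot.sign_off())"
```

```text
the job is handed in; nothing more can be done
None
```

The dish is clamped: I pressed the red tab to its stop, then pushed the blue handle down its arc until the black pad was on the dish. I handed the job in at about 11 s of the 48 s; the hand-in reports no verdict.

- **Pawl:** the tab's top face is at z = 0.154 m, tilted about 0.23 rad, which matches its stop. Pressing force jumped from 10 to 28 N over the last 1 mm.
- **Arm:** the handle face is level at z = 0.110 m, against 0.109 m nominal. At the end, force rose to 25 N with no further motion. From above it was partly hidden by the gripper, so that height comes from only part of the face.
- **Dish and bystanders:** the pink dish looks in place in its nest under the pad, and the other things look unmoved. I checked these by eye in the pictures and did not measure them.
- **Robot:** it was clear of everything at hand-in, with residual force under 1 N.

Two measurements were off, but the other checks settled both. One tab-slope fit after the press gave 0.32 because of stray red pixels, and the later top view gave 0.23. The starting arm angle came out at 0.64 to 0.70 rad depending on the method.

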